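# Index the sample carousel to its next locking hole

## Robot

A 6-joint arm with a two-finger parallel gripper is mounted at the origin on the work surface. World frame = base frame: x ahead of the robot, y to its left, z up, the work surface at z = 0. Lengths are in m, angles in rad, forces in N, time in s.
With the tool pointing down it reaches from about 0.35 to 0.8 m from the base axis. Payload 7.3 kg.
Tool frame: the origin (TCP) lies where the fingers leave the gripper's body, on its centre line; the fingertips stand 73 mm ahead of it and the grasp point (between the pads) lies 54 mm ahead of it; z points along the fingers, y is the line along which they close (so a half turn about z gives the same grasp; the last joint's range is limited). The gripper opens to 85 mm and grips with 20 to 120 N. Pads are 22 mm wide; open, the fingers measure 114 mm over their backs; the gripper's body (76 mm by 85 mm) begins 54 mm behind the grasp point. The pads swing forward as they close: fully open they stand 13 mm farther back than shut.
Start: joints at [-1.458, 0.342, 1.524, -0, 1.275, -0.146], TCP at [0.134, -0.508, 0.304] pointing down, gripper open.
Joint ranges: [-2.53, 2.53], [-0.77, 2.02], [0.04, 2.7], [-1, 4.14], [0.28, 2.66], [-3.11, 3.11]. Speed limits (rad/s): [2.57, 2.57, 3.14, 3.14, 3.14, 3.14].

## Interface

Orientations are given as a unit quaternion [x, y, z, w].
In Python, from station import bot, vision, finder gives the robot as it stands. Calls block until the motion is done:
- bot.goto(position, orientation): joint-space move of the TCP to a pose.
- bot.line_to(position, rotation=None, max_speed=0.15): straight line of the TCP; rotation=None keeps the orientation; max_speed is the mean speed in m/s.
- bot.set_joints(angles): joint-space move.
- bot.command_gripper(opening): finger opening in m; the grip force is fixed at half the most; returns when the fingers have stopped.
- bot.pause(seconds).
- bot.solve_ik(position, orientation): joint angles nearest the present ones, or None.
- bot.state(): the state.
- vision.grab_frame(name): name is "scene" or "top" or "wrist"; returns a dict with "color" (384x512x3 uint8, red, green, blue), "depth" (384x512 float32, m along the optical axis (not along the pixel's ray), 0 where there is no reading), "mtx" (3x3 intrinsics, pixels), "distortion" ([k1, k2, p1, p2, k3] as OpenCV has them; the pictures are not rectified), "extrinsics" (4x4, takes a point from world to camera coordinates); the wrist camera has in their place "mount" (4x4, takes a point from camera to tool coordinates, whose origin is the TCP and whose axes are the flange's). Camera axes: x right, y down, z forward; pixel columns grow to the right and rows downward; lengths in m; the calibration is good to about 2 mm. A picture is of the moment at which its call begins: read the wrist's pose just before it.
A pose or a line that the arm cannot do raises bot.Unreachable and nothing moves.
- bot.finish_job(): hands the job in; it is judged then, once.
Trained networks look in a picture, given as the dict that the camera call returned (one of the last four; its "shot" number tells which), for a name from the list of things; names that differ only in an ending like _2 or _b are one class to them, and where a whole thing is asked for, a point or a joint stands for the part that bears it (a point fixed in the world has none). Each returns a list of dicts, best first, with "conf" (0 to 1); they miss things now and then, are a little off and sometimes report something else, mostly with a low value. They report only what shows in the picture. A call takes as long as a camera call.
- finder.spot_in(name, picture): "uv" ([column, row] in pixels, amid what is visible of it).
The state is a dict: "t": time; "qpos": joint angles; "joint_vel": joint speeds; "joint_efforts": joint torques, N m; "tool_pos": TCP position; "ee_rot": TCP orientation; "wrist_force": force on the tool from outside, world axes, zero at the start; "moment": the same for the moment, N m; "grip_width": finger opening in m; "grip_force": force on a finger pad.
Only numpy, scipy, OpenCV 4.12 (cv2) and the standard library are available. Lean on these libraries where they do the work, as an engineer would, in place of code of your own. Each camera call takes 0.05 s, during which the arm holds its last target. There are 200 camera calls.

## Task

Bring the next sample vial under the outlet pipe: pull the carousel's spring plunger up by its black knob, turn the carousel counter-clockwise (seen from above) by one station, and let the plunger snap fully home in the next hole so that the carousel is locked. That hole is hidden under the disc and is not exactly where the nominal spacing puts it, so feel for it, and never force the pin hard against the index plate, downwards or sideways. Leave the vials standing in their cups and disturb nothing else on the bench.

Things in the scene. Friction and masses are not known exactly. Their poses are not given: they have to be found in the camera images.
- station: Fixed grey round foot (256 mm across, 14 mm thick) of the sample carousel. Origin on the vertical turning axis, at bench height; z up; x points from the axis to the steel outlet post, 150 mm away (12 mm tube, up to 230 mm above the bench), which bends back over the disc. Seen in this frame, the plunger starts at bearing 150 degrees.
- carousel (a joint): Angle of the turning disc about the station's vertical axis, rad: 0 where it starts locked, growing counter-clockwise seen from above, stops at -0.2 and 2.2. Stays where it is left (friction about 0.15 N m, 1.5 N at the knob). Locking holes at 0, at one station (nominally 1.05, really anywhere from 0.90 to 1.20: feel for it) and at 2.09. Locked, it has about +-0.013 rad of play.
- plunger (a joint): Lift of the spring plunger, m: 0 = fully home (pin 9 mm deep in a hole, disc locked), about 0.009 = pin tip riding on the flat of the index plate, 0.013 = upper stop. The return spring needs about 5 N at 0 and 8 N at the top; let go, it drives the pin down by itself in about 0.05 s. Any lift above 0.0095 frees the disc.
- knob (a point): Middle of the plunger's black round knob: 26 mm across, 22 mm high, axis vertical, this point on the axis at half height, 83 mm above the bench when home, 100 mm from the turning axis. Under it a 23 mm steel barrel on a 34 mm flange stands on the disc. It rises with the plunger and travels with the disc.
- disc (a point): Centre of the top face of the aluminium disc, on the turning axis, 46 mm above the bench; turns with it. Disc 250 mm across, 10 mm thick, with a low 36 mm hub and six white cups (33 mm across, 20 mm high) 55 mm from the axis, 60 degrees apart; the plunger sits half-way between two cups in bearing.
- outlet (a point): Lower end of the outlet pipe, 142 mm above the bench, pointing down over the cup circle 55 mm from the turning axis.
- pin: The 8 mm round-nosed steel pin under the knob, part of the plunger; hidden under the disc. Origin at the tip of the pin, on the knob's axis, 60 mm below the middle of the knob (23 mm above the bench when home, 32 mm when riding on the plate).
- index_ring: The fixed index plate under the disc, hidden by it: flat, top 32 mm above the bench, with holes 10.4 mm wide on the 100 mm radius that the pin runs on. The pin must not be forced against it with more than 30 N. Origin on the turning axis, 14.5 mm above the bench.
- vial0: Closed round steel sample vial, 25 mm across, 65 mm tall, 60 to 130 g, standing loose in a carousel cup that starts under the outlet; its underside is 49 mm and its top 114 mm above the bench. Origin at the centre of its underside, z up.
- vial1: Closed round steel sample vial, 25 mm across, 65 mm tall, 60 to 130 g, standing loose in a carousel cup one station clockwise of the outlet, the one to come under it; its underside is 49 mm and its top 114 mm above the bench. Origin at the centre of its underside, z up.
- vial2: Closed round steel sample vial, 25 mm across, 65 mm tall, 60 to 130 g, standing loose in a carousel cup two stations clockwise of the outlet; its underside is 49 mm and its top 114 mm above the bench. Origin at the centre of its underside, z up.
- spare_vial: A vial like the others (25 mm across, 65 mm tall) standing on the bench beside the station; bystander. Origin at the centre of its underside.
- fitting: Brass pipe fitting, 34 mm across, 34 mm tall, beside the station; bystander. Origin at the centre of its underside.
- clamp_ring: Flat steel ring, 64 mm across, 12 mm high, beside the station; bystander. Origin at the centre of its underside.
- gauge: Round steel gauge body, 68 mm across, 28 mm high, beside the station; bystander. Origin at the centre of its underside.
- beaker: Clear beaker, 72 mm across, 90 mm tall, on the right of the bench; bystander. Origin at the centre of its underside.
- driver: Screwdriver 180 mm long lying on the left of the bench; bystander. Origin at its middle.

How it is judged:
On the way, in this order (a step that is already met when the one before it is completed fails the run):
1. the plunger is pulled clear of the start hole (value of joint plunger above 0.0095 m and value of joint carousel below 0.1 rad), for 0.05 s.
2. the carousel is turned off its start hole, counter-clockwise, with the pin out (value of joint plunger above 0.006 m and value of joint carousel above 0.3 rad), for 0.1 s.
3. the pin is home in the next hole (value of joint plunger below 0.003 m and value of joint carousel between 0.85 and 1.25 rad), for 0.2 s.
At the end, for the whole second after the job is handed in: The plunger is within 3 mm of fully home in the next hole counter-clockwise (carousel between 0.85 and 1.25 rad), the carousel is at rest, and the three vials stand in their cups, within 0.3 rad of upright and not lifted more than 7 mm (all of step 3 and velocity of joint carousel between -0.05 and 0.05 rad/s and angle between each of vial0, vial1, vial2's own z axis and vertical below 0.3 rad and z of each of vial0, vial1, vial2 in the frame of station below 0.056 m); the robot touches nothing.
It fails at once if the pin is forced against the index plate with more than 30 N (contact force between pin and index_ring above 30 N).
It fails at once if a vial on the carousel is tipped or leaves its cup (angle between any of vial0, vial1, vial2's own z axis and vertical above 0.5 rad or z of any of vial0, vial1, vial2 in the frame of station above 0.065 m).
It fails at once if a bystander is moved more than 15 mm (distance of any of spare_vial, fitting, clamp_ring, gauge, beaker, driver from where it was at the start of the episode above 0.015 m).
It also fails if it takes over 48 s, if anything falls off the work surface, if the arm or the gripper's body presses on something with over 40 N, if the wrist force passes 120 N, or if a joint passes its speed limit or range.

## Working session

There is one attempt and no reset: what is moved stays moved. The work goes in short steps, each a Python script; the robot and the scene stay as the last script left them, time stands still between calls to the robot, and variables do not carry over. Pictures are saved under pics/ and viewed, at most 10 in all, crops included, and the job is handed in when it is done.

```bash
ls; mkdir -p pics; cat > h.py <<'E'
import numpy as np, cv2
from station import bot, vision, finder
from scipy.spatial.transform import Rotation as R
def world(f,u,v,d=None,z=None,tcp=None):
    K=np.array(f["mtx"]);n=cv2.undistortPoints(np.array([[[u,v]]],float),K,np.array(f["distortion"],float))[0,0]
    r=np.array([n[0],n[1],1.])
    if tcp is not None:
        T=tcp@np.array(f["mount"])
    else: T=np.linalg.inv(np.array(f["extrinsics"]))
    if z is not None:
        w=T[:3,:3]@r; return T[:3,3]+w*(z-T[2,3])/w[2]
    return T[:3,:3]@(r*d)+T[:3,3]
def dep(f,u,v,k=2):
    u,v=int(round(u)),int(round(v));p=f["depth"][v-k:v+k+1,u-k:u+k+1];p=p[p>0];return float(np.median(p)) if len(p) else None
def tcp():
    s=bot.state();T=np.eye(4);T[:3,:3]=R.from_quat(s["ee_rot"]).as_matrix();T[:3,3]=s["tool_pos"];return T
E
python3 - <<'E'
from h import *
print(bot.state())
for c in ("scene","top"):
    f=vision.grab_frame(c);cv2.imwrite(f"pics/{c}0.png",f["color"][...,::-1])
    print(c)
    for n in ("knob","disc","outlet","station","vial0","spare_vial","fitting","clamp_ring","gauge","beaker","driver"):
        for r in finder.spot_in(n,f)[:4]:
            d=dep(f,*r["uv"]);print(n,np.round(r["uv"],1),round(r["conf"],2),None if d is None else np.round(world(f,*r["uv"],d=d),3))
E
```

```text
pics
{'t': 0.0, 'qpos': array([-1.45799117e+00,  3.42712430e-01,  1.52503256e+00,  3.24913762e-05,
        1.27540270e+00, -1.46012706e-01]), 'joint_vel': array([ 0.00106809, -0.00067625,  0.00033069, -0.0009972 , -0.00032265,
        0.0004418 ]), 'joint_efforts': array([ 9.22138570e-04, -4.33666527e+01, -2.46017253e+01, -3.58308871e-04,
        7.64684693e-03, -2.95137704e-05]), 'tool_pos': array([ 0.1343561 , -0.5072104 ,  0.30322579]), 'ee_rot': array([ 9.91638655e-01,  1.29043297e-01,  2.84454065e-05, -7.77155238e-04]), 'wrist_force': array([0.97344119, 0.4053505 , 0.27792254]), 'moment': array([-0.01649874, -0.02060587, -0.01122356]), 'grip_force': 0.0, 'grip_width': 0.08511514739955363}
scene
knob [339.8 211.7] 0.57 [0.477 0.226 0.095]
disc [310.5 224.2] 0.71 [0.543 0.172 0.048]
disc [302.8 223.5] 0.58 [0.564 0.158 0.06 ]
outlet [300.4 223.6] 0.62 [0.564 0.149 0.052]
station [303.9 225.7] 0.74 [0.564 0.162 0.053]
vial0 [294.7 214.1] 0.61 [0.547 0.113 0.051]
vial0 [293.7 203.2] 0.56 [0.534 0.097 0.079]
vial0 [294.4 177.3] 0.3 [0.411 0.007 0.027]
spare_vial [326.4 262. ] 0.68 [0
[... 531 characters left out ...]
3]
outlet [223.9 222.1] 0.97 [0.523 0.136 0.063]
outlet [265.5 267.5] 0.44 [0.403 0.006 0.034]
station [224.3 220.6] 0.56 [0.528 0.136 0.063]
vial0 [173.3 189.5] 0.5 [0.609 0.295 0.066]
vial0 [233.9 204.5] 0.49 [0.568 0.107 0.113]
vial0 [242.6 222.9] 0.43 [0.52  0.079 0.096]
vial0 [222.6 224.6] 0.41 [0.516 0.14  0.062]
spare_vial [173.8 192.1] 0.59 [0.602 0.293 0.062]
fitting [263.9 270.7] 0.4 [0.394 0.01  0.017]
fitting [233.  205.8] 0.22 [0.565 0.11  0.112]
clamp_ring [304.2 228.1] 0.72 [ 0.531 -0.102  0.004]
gauge [183.5 168.1] 0.59 [0.686 0.28  0.028]
beaker [436.6 237.9] 0.56 [ 0.53  -0.504  0.005]
driver [115. 229.] 0.72 [0.484 0.464 0.026]
driver [223.  219.9] 0.57 [0.53  0.14  0.062]
```

```bash
python3 - <<'E'
import cv2
a=cv2.imread("pics/top0.png")[130:310,90:330];b=cv2.imread("pics/scene0.png")[120:310,200:440]
cv2.imwrite("pics/topc.png",cv2.resize(a,None,fx=3.2,fy=3.2,interpolation=2));cv2.imwrite("pics/scenec.png",cv2.resize(b,None,fx=3.1,fy=3.1,interpolation=2))
E
```

```text
(no output)
```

View pics/topc.png

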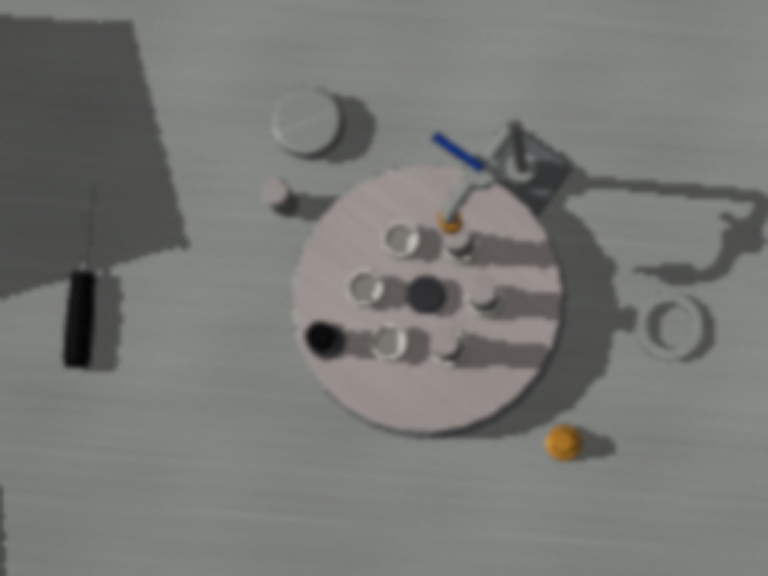

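View pics/scenec.png

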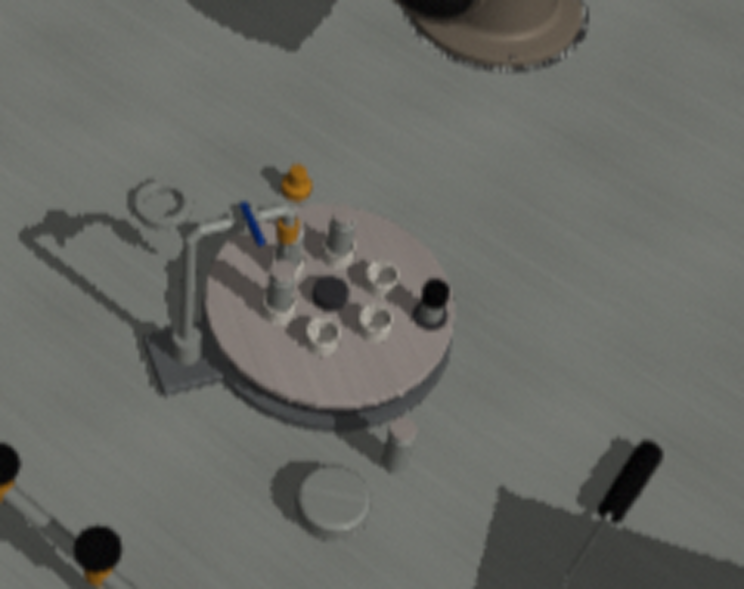

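Top crop: the black knob is at (323,338), the hub at (427,294) and the outlet post at (519,165). There are three vials on the right and empty cups on either side of the knob. That matches the 150° bearing, and the counter-clockwise path runs toward the robot and is clear. Next I'll measure the axis and knob by segmentation.

```bash
cat >> h.py <<'E'
def blobs(f,thr=45,amin=40):
    m=(f["color"].max(2)<thr).astype(np.uint8)
    n,_,st,c=cv2.connectedComponentsWithStats(m)
    return [(c[i],st[i]) for i in range(1,n) if st[i][4]>=amin]
def circ(P):
    A=np.c_[2*P,np.ones(len(P))];s=np.linalg.lstsq(A,(P**2).sum(1),rcond=None)[0];return s[:2],np.sqrt(s[2]+s[0]**2+s[1]**2)
E
python3 - <<'E'
from h import *
from scipy.optimize import least_squares
f=vision.grab_frame("top")
for c,s in blobs(f,60,20): print(np.round(c,1),s,dep(f,*c), np.round(world(f,*c,z=0.094),4),np.round(world(f,*c,z=0.05),4))
# disc mask: pinkish
I=f["color"].astype(int);m=((I[...,0]-I[...,2])>5)&((I[...,0]-I[...,1])>4)
m=cv2.morphologyEx(m.astype(np.uint8),cv2.MORPH_CLOSE,np.ones((7,7)))
cs,_=cv2.findContours(m,cv2.RETR_EXTERNAL,cv2.CHAIN_APPROX_NONE)
c=max(cs,key=cv2.contourArea)[:,0]
P=np.array([world(f,*p,z=0.046)[:2] for p in c])
r=least_squares(lambda q:np.hypot(*(P-q[:2]).T)-q[2],[0.53,.14,.125],loss='soft_l1',f_scale=.001)
print(r.x,len(c))
# post
for z in (0.23,): print(world(f,90+515/3.2,130+125/3.2,z=z))
print(world(f,90+519/3.2,130+170/3.2,z=.02))
E
```

```text
[470.6  53.9] [ 424    9   88   89 6543] 1.7631638050079346 [ 1.0991 -0.5805  0.094 ] [ 1.124  -0.5985  0.05  ]
[142.6 103. ] [ 116   85   51   36 1233] 1.4351166486740112 [0.8625 0.4126 0.094 ] [0.8798 0.4264 0.05  ]
[220.4  95.4] [214  89  13  14 133] 1.4474693536758423 [0.904  0.1804 0.094 ] [0.9226 0.1867 0.05  ]
[190.6  92.5] [186  91  10   4  24] 1.4932761192321777 [0.9067 0.2714 0.094 ] [0.9254 0.2807 0.05  ]
[260.   98.2] [254  92  13  14 131] 1.446487545967102 [0.9039 0.0597 0.094 ] [0.9225 0.0622 0.05  ]
[299.8 100.7] [294  95  12  13 128] 1.4442996978759766 [ 0.9045 -0.061   0.094 ] [ 0.9231 -0.0625  0.05  ]
[339.9 103.6] [334  98  13  13 127] 1.4426349401474 [ 0.9041 -0.1823  0.094 ] [ 0.9227 -0.1876  0.05  ]
[191.  106.4] [184 100  15  14 168] 1.4949994087219238 [0.8621 0.2654 0.094 ] [0.8793 0.2744 0.05  ]
[427.4 107.4] [396 103  66  10 392] 1.5162527561187744 [ 0.9117 -0.4465  0.094 ] [ 0.9306 -0.4603  0.05  ]
[370.3 105. ] [366 104   9   3  25] 1.4855891466140747 [ 0.9064 -0.2742  0.094 ] [ 0.9251 -0.2825  0.05  ]
[ 40.7 177. ] [   0  109   71  113 3075] 1.30482041835
[... 512 characters left out ...]
6807250977 [0.5196 0.1355 0.094 ] [0.5259 0.1403 0.05  ]
[506.5 227.9] [500 226  12   4  22] 1.4091728925704956 [ 0.5612 -0.6746  0.094 ] [ 0.5688 -0.6957  0.05  ]
[191.3 235.6] [186 231  12  10  93] 1.376421332359314 [0.4733 0.2218 0.094 ] [0.4781 0.2294 0.05  ]
[ 14.5 307.2] [   0  274   31   69 1945] 1.3373279571533203 [0.2394 0.6888 0.094 ] [0.2367 0.7114 0.05  ]
[317.7 349.4] [ 228  323  164   61 2260] 0.7133374214172363 [ 0.1911 -0.1529  0.094 ] [ 0.1868 -0.1572  0.05  ]
[310.9 370.6] [308 356   7  28 116] 0.7598916292190552 [ 0.1354 -0.1377  0.094 ] [ 0.1293 -0.1416  0.05  ]
[ 0.41368677 -0.13018639  0.31981025] 414
[0.64522032 0.06042796 0.23      ]
[0.65576083 0.06595291 0.02      ]
```

```bash
cat >> h.py <<'E'
def quat(phi):  # tool y axis at world bearing phi, z down
    y=np.array([np.cos(phi),np.sin(phi),0]);z=np.array([0,0,-1.]);x=np.cross(y,z)
    return R.from_matrix(np.c_[x,y,z]).as_quat()
E
python3 - <<'E'
from h import *
C=np.array([.5243,.1392]);th=np.deg2rad(121.6)
for off in (90,-90):
    for a in (0,.5,1.05,1.2):
        k=C+.1*np.array([np.cos(th+a),np.sin(th+a)])
        q=bot.solve_ik([*k,.14],quat(th+a+np.deg2rad(off)))
        print(off,a,None if q is None else np.round(q,2))
f=vision.grab_frame("wrist");print(np.round(f["mount"],3),f["mtx"])
E
```

```text
90 0 [ 0.3   0.53  1.74 -0.    0.87  2.89]
90 0.5 [ 0.25  0.46  1.86 -0.    0.81  2.34]
90 1.05 [ 0.14  0.42  1.95 -0.    0.77  1.68]
90 1.2 [ 0.1   0.42  1.95 -0.    0.77  1.49]
-90 0 [ 0.3   0.53  1.74 -0.    0.87 -0.25]
-90 0.5 [ 0.25  0.46  1.86 -0.    0.81 -0.81]
-90 1.05 [ 0.14  0.42  1.95 -0.    0.77 -1.46]
-90 1.2 [ 0.1   0.42  1.95 -0.    0.77 -1.65]
[[-0.    -0.954 -0.298  0.076]
 [ 1.    -0.    -0.     0.   ]
 [ 0.    -0.298  0.954 -0.069]
 [ 0.     0.     0.     1.   ]] [[289.16118326   0.         256.85850108]
 [  0.         289.16118326 189.20934793]
 [  0.           0.           1.        ]]
```

```bash
python3 - <<'E'
from h import *
C=np.array([.5243,.1392]);th=np.deg2rad(121.6)
k=C+.1*np.array([np.cos(th),np.sin(th)])
bot.goto([*k,.32],quat(th-np.pi/2))
T=tcp();f=vision.grab_frame("wrist");cv2.imwrite("pics/w1.png",f["color"][...,::-1])
for c,s in blobs(f,50,60): print(np.round(c,1),s,dep(f,*c),np.round(world(f,*c,z=.094,tcp=T),4),np.round(world(f,*c,z=.062,tcp=T),4))
for n in ("knob","disc","outlet"): print(n,finder.spot_in(n,f)[:2])
print(bot.state()["t"],k,T[:3,3])
E
```

```text
[401.2   4. ] [383   0  33  12 229] 0.3229823410511017 [0.4995 0.4271 0.094 ] [0.5069 0.4421 0.062 ]
[262.4 169.7] [250 158  25  25 499] 0.3037949502468109 [0.4738 0.2309 0.094 ] [0.4784 0.2247 0.062 ]
[365.7 174.2] [360 167  13  16  84] 0.36895209550857544 [0.5693 0.2839 0.094 ] [0.5842 0.2834 0.062 ]
[385.7 209.1] [383 199   8  24 102] 0.39832574129104614 [0.6126 0.2641 0.094 ] [0.6322 0.2614 0.062 ]
[256.3 231.6] [245 227  27  18  92] 0.3610067069530487 [0.5055 0.1667 0.094 ] [0.5135 0.1536 0.062 ]
[256.3 338.1] [    0   242   512   142 37179] 0.08365681767463684 [0.5841 0.0384 0.094 ] [0.6006 0.0113 0.062 ]
[503.4 267.8] [490 255  22  29 376] 0.42860740423202515 [0.782  0.2796 0.094 ] [0.82   0.2786 0.062 ]
knob [{'uv': [259.1, 220.6], 'conf': 0.69}, {'uv': [262.0, 172.0], 'conf': 0.65}]
disc [{'uv': [260.3, 221.1], 'conf': 0.57}]
outlet [{'uv': [262.6, 222.6], 'conf': 0.58}]
4.3333 [0.47190141 0.22437269] [0.47224325 0.22370972 0.31995946]
```

View pics/w1.png

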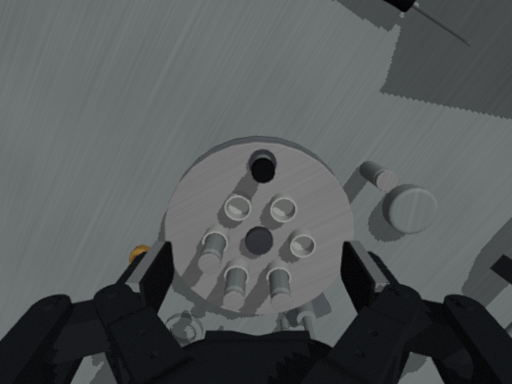

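The knob top is near (263,170) and the hub near (259,240), and the area between the fingers is clear. I'll refine both with the depth data.

```bash
cat >> h.py <<'E'
def cloud(f,T=None):
    D=f["depth"];v,u=np.nonzero(D>0.05)
    n=cv2.undistortPoints(np.c_[u,v].astype(float)[:,None],np.array(f["mtx"]),np.array(f["distortion"],float))[:,0]
    d=D[v,u];P=np.c_[n*d[:,None],d]
    M=T@np.array(f["mount"]) if T is not None else np.linalg.inv(np.array(f["extrinsics"]))
    return P@M[:3,:3].T+M[:3,3],u,v
def knob_disc(P,k0,C0):
    K=P[(np.hypot(*(P[:,:2]-k0).T)<.03)&(P[:,2]>.089)&(P[:,2]<.102)]
    D=P[(np.hypot(*(P[:,:2]-C0).T)<.14)&(np.abs(P[:,2]-.046)<.005)]
    a=np.arctan2(*(D[:,:2]-C0).T[::-1]);r=np.hypot(*(D[:,:2]-C0).T);b=((a+np.pi)/(2*np.pi)*120).astype(int)
    E=np.array([D[b==i][np.argmax(r[b==i]),:2] for i in range(120) if (b==i).sum()>5 and r[b==i].max()>.115])
    e=cv2.minEnclosingCircle(K[:,:2].astype(np.float32))
    return K.mean(0),len(K),e,circ(E) if len(E)>5 else None,np.median(D[:,2]),len(E)
E
python3 - <<'E'
from h import *
C=np.array([.5243,.1392]);k=np.array([.4725,.224])
T=tcp();f=vision.grab_frame("wrist");P,_,_=cloud(f,T);print(knob_disc(P,k,C))
f=vision.grab_frame("top");P,_,_=cloud(f);print(knob_disc(P,k,C))
f=vision.grab_frame("scene");P,_,_=cloud(f);print(knob_disc(P,k,C))
E
```

```text
(array([0.47497863, 0.22904813, 0.09303359]), 442, ((0.475519597530365, 0.2286837249994278), 0.01308094896376133), (array([0.52521955, 0.14129465]), np.float64(0.12405374375720557)), np.float64(0.045511563904193975), 114)
(array([0.47805906, 0.22317465, 0.09433708]), 41, ((0.47769615054130554, 0.22436651587486267), 0.012129832990467548), (array([0.52697382, 0.14087656]), np.float64(0.1230258377926661)), np.float64(0.04655688401403535), 93)
(array([0.48041775, 0.23051641, 0.09345131]), 48, ((0.4800945818424225, 0.22970065474510193), 0.012797439470887184), (array([0.52874157, 0.14220497]), np.float64(0.12422977190554642)), np.float64(0.046104052466842904), 104)
```

```bash
python3 - <<'E'
from h import *
C=np.array([.5252,.1413]);th=np.deg2rad(119.8)
k=C+.1*np.array([np.cos(th),np.sin(th)])
bot.goto([*k,.22],quat(th-np.pi/2))
T=tcp();f=vision.grab_frame("wrist");cv2.imwrite("pics/w2.png",f["color"][...,::-1])
P,_,_=cloud(f,T);print(knob_disc(P,k,C))
s=bot.state();print(s["t"],k,T[:3,3],s["wrist_force"])
E
```

```text
(array([0.47490277, 0.2296864 , 0.0930132 ]), 894, ((0.475547194480896, 0.2286587804555893), 0.012942226603627205), (array([0.52437972, 0.14199112]), np.float64(0.12392911276872504)), np.float64(0.04553655305902568), 52)
5.0167 [0.4755026  0.22807655] [0.47589416 0.22818062 0.22053449] [ 0.53621446 -0.80591589  0.66568133]
```

View pics/w2.png

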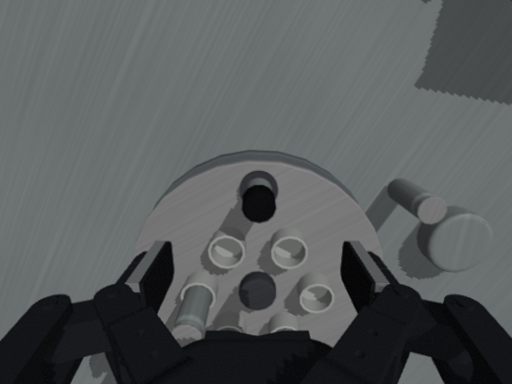

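The knob is at (260,203), centred between the fingers with clear space on both sides. I'll descend, grip it and lift in steps.

```bash
python3 - <<'E'
from h import *
C=np.array([.5250,.1415]);th=np.deg2rad(119.6)
k=C+.1*np.array([np.cos(th),np.sin(th)])
q=quat(th-np.pi/2)
def show(l):
    s=bot.state();print(l,round(s["t"],2),np.round(s["tool_pos"],4),np.round(s["wrist_force"],1),np.round(s["moment"],2),round(s["grip_width"],4),round(s["grip_force"],1))
bot.line_to([*k,.138],q,max_speed=.1);show("down")
bot.command_gripper(.045);show("half")
bot.command_gripper(.0);show("grip")
p=bot.state()["tool_pos"]
for dz in (.004,.008,.0105):
    bot.line_to([p[0],p[1],p[2]+dz],max_speed=.03);show(dz)
f=vision.grab_frame("wrist");P,_,_=cloud(f,tcp());cv2.imwrite("pics/w3.png",f["color"][...,::-1])
K=P[(np.hypot(*(P[:,:2]-k).T)<.012)];print(np.percentile(K[:,2],[10,50,90]),len(K))
E
```

```text
down 5.98 [0.476  0.2286 0.1387] [-0.5  1.   0.3] [ 0.02 -0.    0.  ] 0.0853 0.0
half 6.46 [0.4756 0.2285 0.1381] [ 0.  -0.2  0.6] [ 0.02  0.01 -0.04] 0.0449 0.0
grip 6.78 [0.4759 0.2286 0.1383] [0.2 1.1 3.2] [ 0.12 -0.07  0.01] 0.0245 58.9
0.004 7.07 [0.4756 0.2285 0.1418] [ 1.1  0.  -6. ] [ 0.06 -0.27  0.1 ] 0.0237 59.2
0.008 7.35 [0.4756 0.2285 0.1461] [-0.3 -0.2 -7.1] [-0.05 -0.16  0.11] 0.0242 59.2
0.0105 7.6 [0.4756 0.2285 0.1488] [ 0.7 -0.5 -8.2] [-0.13 -0.07  0.14] 0.0239 59.2
[0.0690953  0.10418068 0.16302373] 4411
```

The spring force confirms about 10.5 mm of lift. Next I'll turn to just before the hole window, correcting for radial force as I go.

```bash
cat >> h.py <<'E'
C0=np.array([.5250,.1415]);th0=np.deg2rad(119.6)
E
python3 - <<'E'
from h import *
z=.1383+.0112;rr=.1003;n=12;end=.83
k0=bot.state()["tool_pos"][:2];v=k0-C0;print("start r,b",np.hypot(*v),np.rad2deg(np.arctan2(v[1],v[0])))
rr=np.hypot(*v);b0=np.arctan2(v[1],v[0])
bot.line_to([*k0,z],max_speed=.03)
for i in range(1,n+1):
    a=end*i/n;b=b0+a;u=np.array([np.cos(b),np.sin(b)]);t=np.array([-u[1],u[0]])
    bot.line_to([*(C0+rr*u),z],quat(b-np.pi/2),max_speed=.04)
    s=bot.state();F=s["wrist_force"];fr=F[:2]@u;ft=F[:2]@t
    w=s["tool_pos"][:2]-C0
    print(round(a,2),round(s["t"],2),"r",round(rr,4),round(np.hypot(*w),4),"fr %.1f ft %.1f fz %.1f mz %.2f"%(fr,ft,F[2],s["moment"][2]),round(s["tool_pos"][2],4))
    if abs(fr)>4: rr+=np.clip(fr*1e-4,-8e-4,8e-4)
    if np.abs(F).max()>30: print("STOP");break
E
```

```text
start r,b 0.10005089896954794 119.56988404013563
0.07 8.22 r 0.1001 0.1 fr -1.5 ft 0.2 fz -8.3 mz 0.21 0.1495
0.14 8.55 r 0.1001 0.1 fr -1.5 ft -0.0 fz -7.7 mz 0.18 0.1495
0.21 8.88 r 0.1001 0.1 fr -2.3 ft 0.8 fz -9.3 mz 0.08 0.1496
0.28 9.2 r 0.1001 0.1 fr -2.2 ft -1.0 fz -8.6 mz 0.07 0.1496
0.35 9.53 r 0.1001 0.0999 fr -1.9 ft 0.2 fz -8.0 mz 0.16 0.1496
0.41 9.85 r 0.1001 0.0999 fr -2.4 ft 0.6 fz -8.3 mz 0.06 0.1496
0.48 10.18 r 0.1001 0.0999 fr -2.8 ft 0.6 fz -9.3 mz 0.12 0.1496
0.55 10.5 r 0.1001 0.0999 fr -3.0 ft -0.7 fz -9.4 mz 0.10 0.1496
0.62 10.82 r 0.1001 0.0999 fr -3.8 ft 0.3 fz -8.0 mz 0.13 0.1496
0.69 11.15 r 0.1001 0.0998 fr -3.5 ft -0.2 fz -8.6 mz 0.17 0.1496
0.76 11.47 r 0.1001 0.0998 fr -4.1 ft 0.0 fz -7.9 mz 0.14 0.1496
0.83 11.8 r 0.0996 0.0997 fr -3.9 ft 0.0 fz -8.1 mz 0.14 0.1495
```

```bash
python3 - <<'E'
from h import *
s=bot.state();w=s["tool_pos"][:2]-C0;b=np.arctan2(w[1],w[0]);rr=.0994;p=s["tool_pos"]
b0=np.deg2rad(119.57)
bot.line_to([p[0],p[1],.1478],max_speed=.03);print(np.round(bot.state()["wrist_force"],1))
bot.command_gripper(.031)
bot.line_to([p[0],p[1],.1420],max_speed=.05);bot.pause(.1)
s=bot.state();base=s["wrist_force"].copy();print(round(s["t"],2),round(b-b0,3),np.round(base,1),s["grip_width"])
hist=[];hit=0
while bot.state()["t"]<34 and b-b0<1.27:
    b+=.006;u=np.array([np.cos(b),np.sin(b)]);t=np.array([-u[1],u[0]])
    bot.line_to([*(C0+rr*u),.1420],quat(b-np.pi/2),max_speed=.01)
    s=bot.state();F=s["wrist_force"]-base;ft=F[:2]@t
    hist.append((round(s["t"],2),round(b-b0,3),round(ft,1),round(F[:2]@u,1),round(F[2],1)))
    if ft<-6: break
for h in hist: print(*h)
T=tcp();f=vision.grab_frame("wrist");cv2.imwrite("pics/w4.png",f["color"][...,::-1])
P,_,_=cloud(f,T);k=T[:2,3]
K=P[(np.hypot(*(P[:,:2]-k).T)<.012)&(P[:,2]<.11)];print(np.percentile(K[:,2],[10,50,90]),len(K))
E
```

```text
[ 3.8  0.  -8.6]
12.66 0.829 [0.  0.  0.1] 0.0309462656833988
12.91 0.835 -0.5 0.3 0.7
13.16 0.841 -0.1 -0.2 0.2
13.41 0.847 -1.1 -0.9 0.1
13.66 0.853 -1.1 0.2 0.1
13.91 0.859 -3.5 0.3 -0.8
14.16 0.865 -4.1 0.2 1.2
14.41 0.871 -2.6 -0.5 -0.1
14.66 0.877 -4.3 -0.7 -0.5
14.91 0.883 -3.9 -0.6 1.1
15.16 0.889 -2.1 -0.1 0.6
15.41 0.895 -4.3 0.5 1.2
15.66 0.901 -3.1 0.1 0.9
15.91 0.907 -5.2 -0.9 0.2
16.16 0.913 -3.8 -0.6 0.3
16.41 0.919 -2.9 -0.5 1.2
16.66 0.925 -4.7 -1.0 0.3
16.91 0.931 -3.4 -1.8 1.4
17.16 0.937 -2.6 -1.1 0.2
17.41 0.943 -4.8 -0.7 1.0
17.66 0.949 -2.2 -1.9 -0.2
17.91 0.955 -2.0 0.1 0.2
18.16 0.961 -3.4 -1.9 1.1
18.41 0.967 -2.8 -1.2 0.9
18.66 0.973 -2.0 -1.7 0.6
18.91 0.979 -3.3 -1.3 0.3
19.16 0.985 -3.3 -1.3 -1.0
19.41 0.991 -1.1 -1.0 0.4
19.66 0.997 -3.6 -1.1 0.8
19.91 1.003 0.7 1.0 -0.2
20.16 1.009 -0.6 -0.3 -0.5
20.41 1.015 0.0 0.7 -0.8
20.66 1.021 0.6 -0.1 -1.1
20.91 1.027 -0.5 0.1 -0.3
21.16 1.033 0.5 0.8 0.0
21.41 1.039 1.1 0.5 1.1
21.66 1.045 -0.3 -0.1 -0.7
21.91 1.051 0.1 1.4 0.2
22.16 1.057 -1.3 -0.8 1.0
22.41 1.063 -1.3 -0.5 -0.1
22.66 1.069 -1.6 0.4 0.0
22.91 1.075 -2.3 -0.2 0.3
23.16 1.081 -4.3 -0.3 1.1
23.41 1.087 -5.7 0.9 0.0
23.66 1.093 -7.8 -0.0 0.3
[0.06134591 0.09314832 0.09404356] 1907
```

The knob top is back at its home height of 93 mm and the sideways force is rising, so the disc is locked. I'll back off, open, retreat and check.

```bash
python3 - <<'E'
from h import *
s=bot.state();w=s["tool_pos"][:2]-C0;b=np.arctan2(w[1],w[0])-.026;u=np.array([np.cos(b),np.sin(b)])
bot.line_to([*(C0+.0994*u),.142],quat(b-np.pi/2),max_speed=.03)
bot.command_gripper(.08);print(np.round(bot.state()["wrist_force"],1))
bot.line_to([*(C0+.1*u),.25],max_speed=.12)
T=tcp();f=vision.grab_frame("wrist");cv2.imwrite("pics/w5.png",f["color"][...,::-1])
P,_,_=cloud(f,T);r=knob_disc(P,T[:2,3],C0);print(r)
v=np.array(r[2][0])-C0;print("angle",np.arctan2(v[1],v[0])%(2*np.pi)-th0,bot.state()["t"])
E
```

```text
[ 1.   0.4 -0.3]
(array([0.42359974, 0.14138485, 0.09298895]), 708, ((0.42467308044433594, 0.14145705103874207), 0.01316369790583849), (array([0.52326106, 0.14159843]), np.float64(0.12328272922793386)), np.float64(0.0455068602047381), 76)
angle 1.0546069582807434 25.6
```

View pics/w5.png

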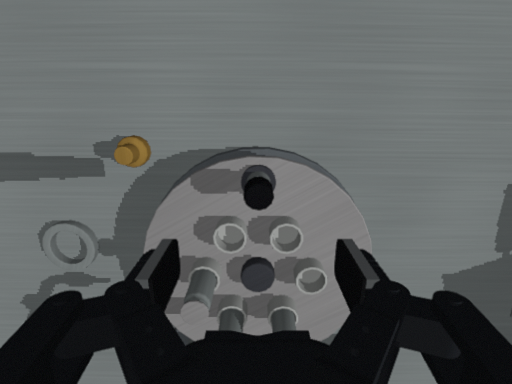

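The knob at (259,190) is at home height, with the carousel at about 1.05 rad. The vials are upright in their cups and the gripper is clear.

```bash
python3 -c "
from h import *
print(bot.finish_job())"
```

```text
the job is handed in; nothing more can be done
None
```

The carousel is turned one station counter-clockwise to about 1.05 rad. By depth measurement the plunger is fully home in the next hole. The vials are upright, and the job was handed in at about 26 s; no verdict was returned.

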